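# Stroke the seasoning caddy's lids shut

### The job

The four flip lids of the steel seasoning caddy were left ajar. Run your fingertips lightly along the middle of the row in one straight stroke, in the direction in which the open lids slope up (from hinges to raised edges), so that each lid in turn folds fully shut, and keep the fingertips down on the row until the last one is closed. Do not lift, push away or press hard on the caddy, leave the salt shaker, timer and mug alone, and finish clear of everything.

Things in the scene. Friction and masses are not known exactly. Their poses are not given: they have to be found in the camera images.
- caddy: steel seasoning caddy, 196 (x) x 80 (y) mm, loose, 2.2 kg full: four compartments in a row along x with grey flip lids, lid 1 at the -x end, lid 4 at +x. Origin: centre of the underside, z up. The closed lids' tops are level, 61 mm above the origin. +x points ahead and to the robot's right; behind the caddy (+y) a 176 mm high chest stands 85 mm from the row's middle at the closest
- lid1 (a joint): angle of lid 1 (rad): 0 closed and level, 1.0 fully open. Flat plate 43 x 72 x 3 mm with a thumb tab on the caddy's -y side. Its hinge line runs along the caddy's y at x = -92 mm, 59.5 mm above the origin, at the lid's -x edge: ajar, it slopes up towards +x. The hinge is slightly stiff: the lid stays where it is left; 0.25 N on its free edge shuts it
- lid1_edge (a point): middle of the top of lid 1's free (+x) edge, 43 mm from its hinge line; moves with the lid. A tip sliding to +x at the height of the closed tops rides up on the lid and folds it shut; sliding to -x it would catch under this edge
- lid2 (a joint): angle of lid 2 (rad): 0 closed and level, 1.0 fully open. Flat plate 43 x 72 x 3 mm with a thumb tab on the caddy's -y side. Its hinge line runs along the caddy's y at x = -46 mm, 59.5 mm above the origin, at the lid's -x edge: ajar, it slopes up towards +x. The hinge is slightly stiff: the lid stays where it is left; 0.25 N on its free edge shuts it
- lid2_edge (a point): middle of the top of lid 2's free (+x) edge, 43 mm from its hinge line; moves with the lid. A tip sliding to +x at the height of the closed tops rides up on the lid and folds it shut; sliding to -x it would catch under this edge
- lid3 (a joint): angle of lid 3 (rad): 0 closed and level, 1.0 fully open. Flat plate 43 x 72 x 3 mm with a thumb tab on the caddy's -y side. Its hinge line runs along the caddy's y at x = 0 mm, 59.5 mm above the origin, at the lid's -x edge: ajar, it slopes up towards +x. The hinge is slightly stiff: the lid stays where it is left; 0.25 N on its free edge shuts it
- lid3_edge (a point): middle of the top of lid 3's free (+x) edge, 43 mm from its hinge line; moves with the lid. A tip sliding to +x at the height of the closed tops rides up on the lid and folds it shut; sliding to -x it would catch under this edge
- lid4 (a joint): angle of lid 4 (rad): 0 closed and level, 1.0 fully open. Flat plate 43 x 72 x 3 mm with a thumb tab on the caddy's -y side. Its hinge line runs along the caddy's y at x = 46 mm, 59.5 mm above the origin, at the lid's -x edge: ajar, it slopes up towards +x. The hinge is slightly stiff: the lid stays where it is left; 0.25 N on its free edge shuts it
- lid4_edge (a point): middle of the top of lid 4's free (+x) edge, 43 mm from its hinge line; moves with the lid. A tip sliding to +x at the height of the closed tops rides up on the lid and folds it shut; sliding to -x it would catch under this edge
- salt_shaker: white salt shaker, 43 mm across, 73 mm high, loose, a bystander; origin: centre of the underside
- timer: round kitchen timer with a ridged knob on top, 62 mm across, 44 mm high, loose, a bystander; origin: centre of the underside
- mug_1: white mug, 74 mm across, 106 mm with its handle, 92 mm high, loose, a bystander; origin: on the underside, midway between the handle's outer edge and the far side of the mug. Beyond the caddy's +x end a soap dispenser hangs on the wall, its underside about 190 mm above the worktop: keep the wrist from running on far past lid 4

How it is judged:
By the outcome, as a careful person would: the job done as asked, in the order asked, and still so for the second after the job is handed in, with the robot touching nothing.
It also fails if it takes over 40 s, if anything falls off the work surface, if the arm or the gripper's body presses on something with over 40 N, if the wrist force passes 120 N, or if a joint passes its speed limit or range.

### The arm

A 6-joint arm with a two-finger parallel gripper is mounted at the origin on a cart in front of the work surface, level with it; the furniture and walls round the work are solid. World frame = base frame: x ahead of the robot, y to its left, z up, the work surface at z = 0. Lengths are in m, angles in rad, forces in N, time in s.
With the tool pointing down it reaches from about 0.25 to 0.775 m from the base axis. Payload 4 kg.
Tool frame: the origin (TCP) lies between the finger pads, 19 mm behind the fingertips; this is the grasp point; z points along the fingers, y is the line along which they close (so a half turn about z gives the same grasp; the last joint's range is limited). The gripper opens to 94 mm and grips with 3 to 60 N. Pads are 16 mm wide; open, the fingers measure 119 mm over their backs; the gripper's body (75 mm by 177 mm) begins 78 mm behind the grasp point.
Start: joints at [-1.246, 0.087, 1.371, -0, 1.684, -0.103], TCP at [0.228, -0.5, 0.224] pointing down, gripper open.
Joint ranges: [-3.1, 3.1], [-0.76, 2.03], [0.27, 2.55], [-1.08, 4.22], [0.17, 2.65], [-2.57, 2.57]. Speed limits (rad/s): [2.79, 2.79, 3.14, 3.14, 3.14, 3.14].

### API

Orientations are given as [roll, pitch, yaw] about the fixed x, y, z axes, in that order (R = Rz(yaw) Ry(pitch) Rx(roll)).
In Python, from bench import sensors, optics, ticket gives the robot as it stands.
- The arm moves only by the tool send_rows, never from a script. Its argument "rows" is a list of rows, each a list of 6 numbers: the shift along the world's x, y, z in mm, then the turn, a rotation vector about the world's x, y, z in rad. In form: [[x, y, z, wx, wy, wz], ...]. A call has 1 to 8 rows; each row shifts and turns the commanded pose from where the row before left it; what a row does not reach is not made up. A row lasts 1/12 s, in which the tool goes at most 41.7 mm and 7.16 degrees, less where a joint would pass 70% of its speed; a pose out of reach is approached as far as the arm can. A call is refused whole if a number of a shift passes 41.7 or a number of a turn 0.125, either way. A call with a gripper value outside its range is refused whole. "grip" is the finger opening in mm, from 0 to 94, set as the call begins (left out, the last holds). The fingers move at their own pace and stop on an object; the grip force is fixed at half the most. Time passes only in rows, so rows that do not move let the fingers close. It gives the time, the measured TCP pose, the force, the opening and the grip force at its end, in the units of the state.
- sensors.get_obs(): the state, without advancing time (a new reading comes with each control period).
- optics.snapshot(name): name is "side" or "top" or "wrist"; returns the picture (384x512x3 uint8, red, green, blue); there is no depth.
- optics.camera_model(name): a dict with "vertical_fov" (degrees; the focal length in pixels is half the picture's height over the tangent of half this angle, whatever the lens; pixels are square), "cx", "cy" (the principal point, pixels), "R" (3x3) and "t" (3): a world point X has camera coordinates R X + t. Camera axes: x right, y down, z forward; pixel columns grow to the right and rows downward; lengths in m; the calibration is good to about 2 mm. A picture is of the moment at which its call begins: read the wrist's pose just before it. camera_model takes no time and is no camera call; for the wrist camera it gives the pose at the moment of the call.
- ticket.close_job(): hands the job in; it is judged then, once.
The state is a dict: "time": time; "joint_positions": joint angles; "qvel": joint speeds; "joint_torque": joint torques, N m; "tool_pos": TCP position; "ee_rot": TCP orientation; "wrist_force": force on the tool from outside, world axes, zero at the start; "wrist_torque": the same for the moment, N m; "width": finger opening in m; "finger_force": force on a finger pad.
Only numpy, scipy, OpenCV 4.12 (cv2) and the standard library are available. Lean on these libraries where they do the work, as an engineer would, in place of code of your own. Each camera call takes 0.05 s, during which the arm holds its last target. There are 200 camera calls.

## Working session

There is one attempt and no reset: what is moved stays moved. The work goes in short steps, Python scripts to look and compute and a tool call to move; the robot and the scene stay as the last step left them, time stands still between calls to the robot, and variables do not carry over. Pictures are saved under pics/ and viewed, at most 10 in all, crops included, and the job is handed in when it is done.

Besides the shell and the picture viewer there is one more tool, called after "Call:" in YAML: its name, and indented under it one key for each argument. send_rows: Moves the arm, as the interface text tells. Its arguments: {"type":"object","properties":{"rows":{"type":"array"},"grip":{"type":"number"}},"required":["rows"]}

```bash
mkdir -p pics; python3 - <<'E'
from bench import sensors, optics
import cv2,numpy as np
o=sensors.get_obs();print(o['time'],o['tool_pos'],o['ee_rot'],o['wrist_force'],o['width'])
for n in("side","top"):
    im=optics.snapshot(n);cv2.imwrite(f"pics/{n}0.png",im[:,:,::-1])
    m=optics.camera_model(n);print(n,m)
E
```

```text
0.0 [ 0.2280154  -0.49996059  0.22310553] [-3.13940592e+00 -2.07297916e-04  4.27820735e-01] [-0.0279041   0.3353957  -0.09980173] 0.0942213493033201
side {'vertical_fov': 43.78851354778323, 'cx': 254.53809881610704, 'cy': 186.8820193144296, 'R': array([[-0.48962725,  0.87175457, -0.01758211],
       [ 0.67096371,  0.3638207 , -0.64609767],
       [-0.55684186, -0.32814398, -0.76305221]]), 't': array([ 0.11500677, -0.3640605 ,  1.65680622])}
top {'vertical_fov': 51.544697491687494, 'cx': 254.18725557702325, 'cy': 185.0333845127565, 'R': array([[-1.24869718e-02, -9.99917640e-01, -2.96454800e-03],
       [-9.78650080e-01,  1.28295583e-02, -2.05132698e-01],
       [ 2.05153838e-01,  3.39768915e-04, -9.78729680e-01]]), 't': array([0.16876612, 0.50991823, 0.96255532])}
```

View pics/side0.png

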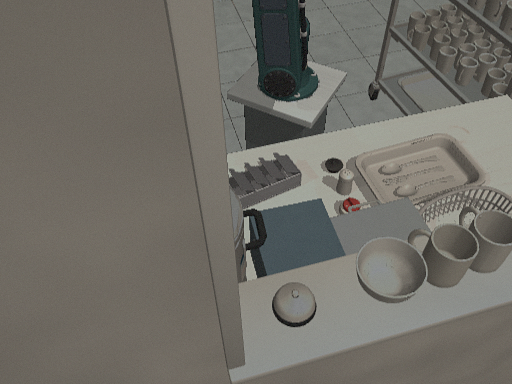

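View pics/top0.png

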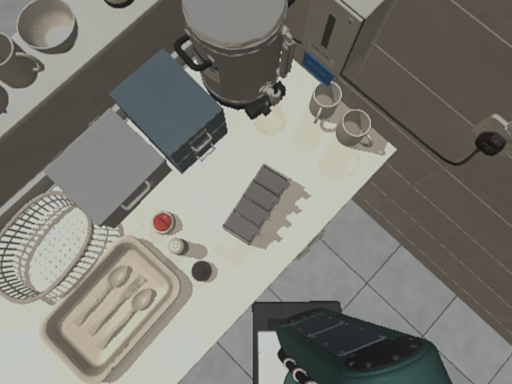

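The side view shows the caddy near (265,180), with its far end hidden behind the wall edge. In the top view it runs from about (237,230) to (277,175), +x towards the upper right. I'll zoom in on both.

```bash
python3 - <<'E'
import cv2,numpy as np
a=cv2.imread("pics/side0.png")[140:220,220:320];b=cv2.imread("pics/top0.png")[155:255,210:310]
a=cv2.resize(a,(500,400),interpolation=cv2.INTER_CUBIC)
b=cv2.resize(b,(600,600),interpolation=cv2.INTER_CUBIC)
cv2.imwrite("pics/a.png",a);cv2.imwrite("pics/b.png",b)
E
```

```text
(no output)
```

View pics/a.png

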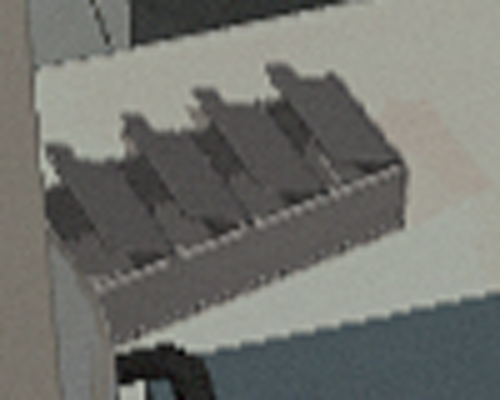

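View pics/b.png

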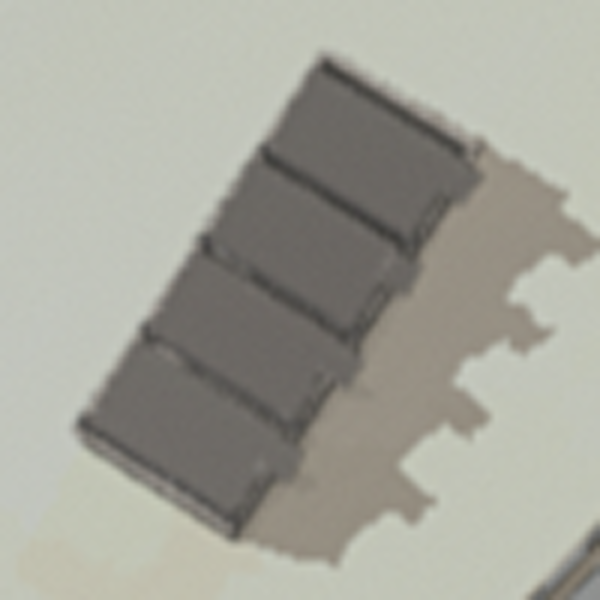

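The side crop shows the +y rim corners at about (301,173) for -x and (239,197) for +x. The top crop shows all four rim corners. I'll triangulate them.

```bash
cat > h.py <<'E'
import numpy as np
from bench import optics
def ray(n,p,m=None):
    m=m or optics.camera_model(n);f=192/np.tan(np.radians(m['vertical_fov']/2))
    d=np.array([(p[0]-m['cx'])/f,(p[1]-m['cy'])/f,1]);R=np.array(m['R']);t=np.array(m['t'])
    d=R.T@d;return -R.T@t,d/np.linalg.norm(d)
def plane(n,p,z):
    c,d=ray(n,p);return c+d*(z-c[2])/d[2]
def tri(r):
    A=sum(np.eye(3)-np.outer(d,d) for c,d in r);b=sum((np.eye(3)-np.outer(d,d))@c for c,d in r)
    x=np.linalg.solve(A,b);return x,[np.linalg.norm((np.eye(3)-np.outer(d,d))@(x-c)) for c,d in r]
E
python3 - <<'E'
from h import *
S=lambda u,v:(219.6+u/5,139.6+v/5);T=lambda u,v:(209.6+u/6,154.6+v/6)
print(tri([ray('side',S(405,165)),ray('top',T(78,428))]))
print(tri([ray('side',S(95,285)),ray('top',T(322,55))]))
P=[plane('top',T(*q),.06) for q in((78,428),(235,538),(478,150),(322,55))]
for p in P:print(p)
c=sum(P)/4;print('c',c)
for a,b in((0,1),(1,2),(2,3),(3,0)):
    v=P[b]-P[a];print(np.linalg.norm(v),np.degrees(np.arctan2(v[1],v[0])))
print('bottom side',plane('side',S(405,228),0),plane('side',S(115,345),0))
E
```

```text
(array([0.40800489, 0.24248773, 0.05723906]), [np.float64(0.00033010271184651764), np.float64(0.00033010271184651444)])
(array([0.56524478, 0.13861348, 0.06232891]), [np.float64(0.00034700135406727354), np.float64(0.00034700135406733507)])
[0.40784756 0.24196193 0.06      ]
[0.36191512 0.17741685 0.06      ]
[0.52353967 0.07284888 0.06      ]
[0.56601739 0.13824311 0.06      ]
c [0.46482993 0.15761769 0.06      ]
0.07922030507306468 -125.4369256481821
0.192501828494641 -32.902086447353255
0.07797923920181152 56.99370448705986
0.18914357081137656 146.74540720923113
bottom side [0.40315824 0.24406309 0.        ] [0.55387893 0.14184859 0.        ]
```

Call:
send_rows:
  grip: 0
  rows:
    - [9.5,36,3,0,0,0.071]
    - [9.5,36,3,0,0,0.071]
    - [9.5,36,3,0,0,0.071]
    - [9.5,36,3,0,0,0.071]
    - [9.5,36,3,0,0,0.071]
    - [9.5,36,3,0,0,0.071]
    - [9.5,36,3,0,0,0.071]
    - [9.5,36,3,0,0,0.07]

```text
time: 0.77
tool_pos: [0.304, -0.2106, 0.248]
ee_rot: [-3.141, -0.0, 0.998]
wrist_force: [1.9, -0.1, 0.3]
width: 0.0443
finger_force: 0.0
```

Call:
send_rows:
  rows:
    - [9,36,2,0,0,0]
    - [9,36,2,0,0,0]
    - [9,36,2,0,0,0]
    - [9,36,2,0,0,0]
    - [9,36,2,0,0,0]
    - [9,36,2,0,0,0]
    - [9,36,2,0,0,0]
    - [0,0,0,0,0,0]

```text
time: 1.43
tool_pos: [0.3674, 0.0453, 0.2622]
ee_rot: [-3.14, -0.003, 1.006]
wrist_force: [-0.8, -0.6, 0.5]
width: 0.0008
finger_force: 0.0
```

```bash
python3 - <<'E'
from bench import sensors, optics
import cv2,numpy as np
from h import *
o=sensors.get_obs();print(o['time'],o['tool_pos'],o['ee_rot'],o['wrist_force'],o['width'])
m=optics.camera_model('wrist')
im=optics.snapshot('wrist');cv2.imwrite("pics/w1.png",im[:,:,::-1])
np.save('w1.npy',m,allow_pickle=True);print(m)
for p in((302,60),(331,85)):
  for z in(.19,.35):print(p,plane('top',p,z))
E
```

```text
1.4333 [0.36736117 0.04531709 0.2622019 ] [-3.13998571e+00 -2.82611824e-03  1.00553868e+00] [-0.76772263 -0.60972101  0.52110709] 0.0007645868612266355
{'vertical_fov': 61.22521661508019, 'cx': 254.69212790846385, 'cy': 191.70609790040913, 'R': array([[ 8.43859846e-01, -5.36563129e-01, -7.54673795e-04],
       [-5.15362648e-01, -8.10907431e-01,  2.77183116e-01],
       [-1.49338210e-01, -2.33514771e-01, -9.60816814e-01]]), 't': array([-0.28646775,  0.1882334 ,  0.4946476 ])}
(302, 60) [0.7829326  0.04574183 0.19      ]
(302, 60) [0.69347384 0.06742054 0.35      ]
(331, 85) [ 0.71846841 -0.01924889  0.19      ]
(331, 85) [0.64104241 0.01456085 0.35      ]
```

View pics/w1.png

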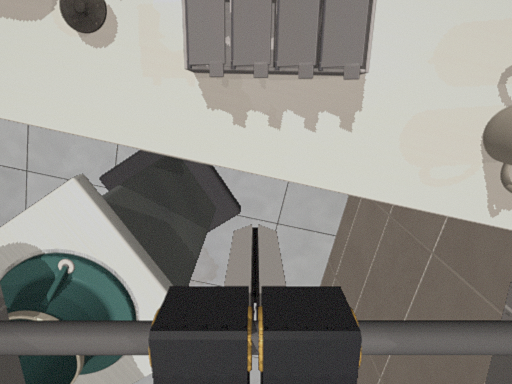

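The wrist view shows the lids and tabs along the caddy's -y rim, running level from about (185,70) to (368,73), so the yaw is close. I'll move 60 mm closer so the whole caddy is in view.

Call:
send_rows:
  rows:
    - [11,17,0,0,0,0]
    - [11,17,0,0,0,0]
    - [11,17,0,0,0,0]
    - [0,0,0,0,0,0]
    - [0,0,0,0,0,0]

```text
time: 1.9
tool_pos: [0.4, 0.0895, 0.2616]
ee_rot: [-3.141, 0.002, 0.994]
wrist_force: [-0.3, -1.0, 0.2]
width: 0.0005
finger_force: 0.0
```

```bash
python3 - <<'E'
from bench import sensors, optics
import cv2,numpy as np
o=sensors.get_obs();print(o['time'],o['tool_pos'],o['ee_rot'],o['wrist_force'])
m=optics.camera_model('wrist')
im=optics.snapshot('wrist')
np.save('w2.npy',m,allow_pickle=True)
c=cv2.resize(im[20:170,150:410,::-1],(780,450),interpolation=cv2.INTER_CUBIC);cv2.imwrite("pics/w2.png",c)
E
```

```text
1.9 [0.40002694 0.08951777 0.26164336] [-3.14065048e+00  1.98520376e-03  9.94269768e-01] [-0.311975   -0.95529664  0.23487953]
```

View pics/w2.png

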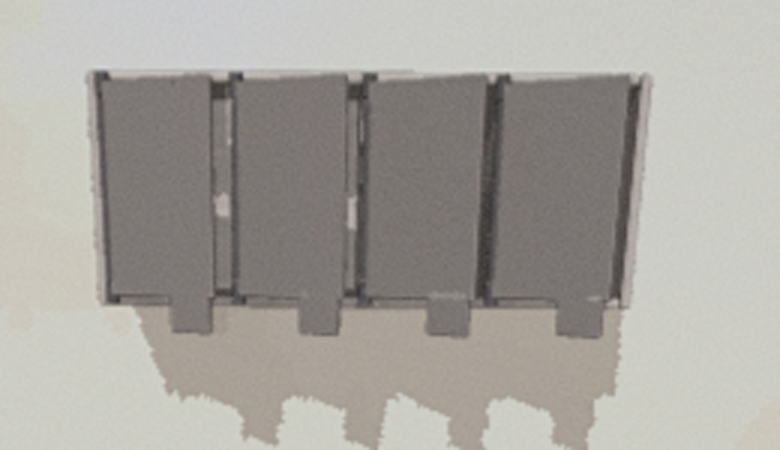

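The crop shows all four lids ajar, hinges on the left (-x) side. The rim corners are at crop (90,72), (102,304), (629,306) and (652,74).

```bash
python3 - <<'E'
from h import *
m=np.load('w2.npy',allow_pickle=True).item()
W=lambda u,v:(149.7+u/3,19.7+v/3);T=lambda u,v:(209.6+u/6,154.6+v/6);S=lambda u,v:(219.6+u/5,139.6+v/5)
w=[(90,72),(102,304),(629,306),(652,74)];t=[(78,428),(235,538),(478,150),(322,55)];s=[(405,165),None,None,(95,285)]
for a,b,c in zip(w,t,s):
    r=[ray('w',W(*a),m),ray('top',T(*b))]
    if c: r.append(ray('side',S(*c)))
    x,e=tri(r);print(x,np.round(e,4))
P=[]
for a in w:
    c,d=ray('w',W(*a),m);P.append(c+d*(.0595-c[2])/d[2])
P=np.array(P);print(P,P.mean(0))
for a,b in((0,1),(1,2),(2,3),(3,0)):
    v=P[b]-P[a];print(np.linalg.norm(v),np.degrees(np.arctan2(v[1],v[0])))
E
```

```text
[0.4090558  0.24330402 0.05863707] [0.0016 0.0016 0.    ]
[0.36317617 0.17914628 0.04234694] [0.0015 0.0015]
[0.52780385 0.07195742 0.05024974] [0.002 0.002]
[0.56681476 0.13914972 0.06476605] [0.0022 0.0022 0.0008]
[[0.41017381 0.2443939  0.0595    ]
 [0.36713578 0.17961627 0.0595    ]
 [0.52781847 0.07404612 0.0595    ]
 [0.57099151 0.13883114 0.0595    ]] [0.46902989 0.15922186 0.0595    ]
0.07777155509963057 -123.59992549054589
0.19226019852916018 -33.30531747752599
0.07785249063401843 56.32032164866649
0.19236899636824484 146.71859987225446
```

Call:
send_rows:
  rows:
    - [-5,31.5,-5,-0.0286,-0.044,0]
    - [-5,31.5,-5,-0.0286,-0.044,0]
    - [-5,31.5,-5,-0.0286,-0.044,0]
    - [-5,31.5,-5,-0.0286,-0.044,0]
    - [0,0,-30,0,0,0]
    - [0,0,-30,0,0,0]
    - [0,0,-30,0,0,0]
    - [0,0,-30,0,0,0]

```text
time: 2.62
tool_pos: [0.38, 0.2154, 0.1214]
ee_rot: [2.931, -0.0, 0.994]
wrist_force: [0.2, 0.2, -0.3]
width: 0.0003
finger_force: 0.0
```

Call:
send_rows:
  rows:
    - [0,0,0,0,0,0]
    - [0,0,0,0,0,0]
    - [0,0,0,0,0,0]

```text
time: 2.87
tool_pos: [0.3814, 0.216, 0.1244]
ee_rot: [2.93, -0.002, 0.993]
wrist_force: [0.5, -0.5, 1.0]
width: 0.0002
finger_force: 0.0
```

```bash
python3 - <<'E'
from bench import sensors, optics
import cv2,numpy as np
o=sensors.get_obs();print(o['time'],o['tool_pos'],o['ee_rot'],o['wrist_force'])
u=np.array([.837,-.5475]);d=np.array(o['tool_pos'][:2])-[.467,.1585];print(d@u,d@[.5475,.837])
a=optics.snapshot('side');b=optics.snapshot('wrist')
a=cv2.resize(a[110:230,200:330],(520,480),interpolation=cv2.INTER_CUBIC)
cv2.imwrite("pics/s3.png",a[:,:,::-1]);cv2.imwrite("pics/w3.png",b[:,:,::-1])
E
```

```text
2.8667 [0.38142216 0.21603365 0.12435085] [ 2.92976584e+00 -2.24708272e-03  9.93191825e-01] [ 0.54938554 -0.52264643  0.96105989]
-0.1031283260199209 0.001301795451859358
```

View pics/s3.png

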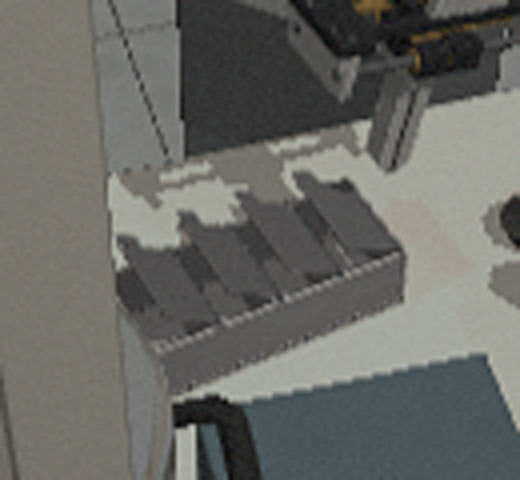

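The side crop shows the closed fingers above the -x end at about (395,165), with the lids untouched. I'll descend in small steps to just above closed-top height.

Call:
send_rows:
  rows:
    - [0,0,-12,0,0,0]
    - [0,0,-12,0,0,0]
    - [0,0,-8,0,0,0]
    - [0,0,0,0,0,0]
    - [0,0,0,0,0,0]

```text
time: 3.38
tool_pos: [0.3806, 0.2166, 0.0911]
ee_rot: [2.931, -0.001, 0.995]
wrist_force: [0.2, 0.5, -0.2]
width: 0.0004
finger_force: 0.0
```

Call:
send_rows:
  rows:
    - [0,0,0,0,0,0]

```text
time: 3.47
tool_pos: [0.3809, 0.2169, 0.0915]
ee_rot: [2.931, -0.002, 0.995]
wrist_force: [0.5, 0.1, 0.1]
width: 0.0005
finger_force: 0.0
```

Call:
send_rows:
  rows:
    - [0,0,0,0,0,0]

```text
time: 3.55
tool_pos: [0.3809, 0.2169, 0.0915]
ee_rot: [2.931, -0.002, 0.995]
wrist_force: [0.6, 0.3, 0.2]
width: 0.0005
finger_force: 0.0
```

Call:
send_rows:
  rows:
    - [0,0,0,0,0,0]

```text
time: 3.63
tool_pos: [0.3807, 0.2168, 0.0912]
ee_rot: [2.931, -0.001, 0.995]
wrist_force: [0.2, 0.0, -0.7]
width: 0.0003
finger_force: 0.0
```

Call:
send_rows:
  rows:
    - [3.35,-2.2,-1,0,0,0]
    - [3.35,-2.2,-1,0,0,0]
    - [3.35,-2.2,-1,0,0,0]
    - [3.35,-2.2,-1,0,0,0]
    - [3.35,-2.2,-1,0,0,0]
    - [0,0,0,0,0,0]

```text
time: 4.13
tool_pos: [0.3974, 0.205, 0.085]
ee_rot: [2.932, 0.001, 0.994]
wrist_force: [-0.9, 0.3, -0.4]
width: 0.0004
finger_force: 0.0
```

Call:
send_rows:
  rows:
    - [0.8,-0.55,-1,0,0,0]
    - [0.8,-0.55,0,0,0,0]

```text
time: 4.3
tool_pos: [0.3985, 0.2043, 0.0841]
ee_rot: [2.932, 0.0, 0.995]
wrist_force: [0.0, -0.4, 0.2]
width: 0.0003
finger_force: 0.1
```

Call:
send_rows:
  rows:
    - [0.8,-0.55,-1,0,0,0]
    - [0.8,-0.55,0,0,0,0]

```text
time: 4.47
tool_pos: [0.4, 0.2033, 0.0831]
ee_rot: [2.932, 0.0, 0.995]
wrist_force: [-0.2, 0.3, -0.3]
width: 0.0003
finger_force: 0.1
```

Call:
send_rows:
  rows:
    - [0.8,-0.55,-0.7,0,0,0]
    - [0.8,-0.55,0,0,0,0]

```text
time: 4.63
tool_pos: [0.4017, 0.2023, 0.0825]
ee_rot: [2.932, 0.0, 0.995]
wrist_force: [0.1, -0.0, 0.7]
width: 0.0004
finger_force: 0.1
```

Call:
send_rows:
  rows:
    - [0.8,-0.55,-0.7,0,0,0]
    - [0.8,-0.55,0,0,0,0]

```text
time: 4.8
tool_pos: [0.4034, 0.2011, 0.0818]
ee_rot: [2.932, 0.0, 0.995]
wrist_force: [0.5, -0.1, 0.4]
width: 0.0003
finger_force: 0.1
```

Call:
send_rows:
  rows:
    - [0.8,-0.55,-0.7,0,0,0]
    - [0.8,-0.55,0,0,0,0]

```text
time: 4.97
tool_pos: [0.405, 0.2, 0.0811]
ee_rot: [2.932, 0.0, 0.995]
wrist_force: [-0.9, 0.2, -0.2]
width: 0.0007
finger_force: 0.1
```

Call:
send_rows:
  rows:
    - [0.8,-0.55,-0.7,0,0,0]
    - [0.8,-0.55,0,0,0,0]

```text
time: 5.13
tool_pos: [0.4065, 0.1988, 0.0804]
ee_rot: [2.932, 0.0, 0.995]
wrist_force: [-0.4, 0.8, 1.1]
width: 0.0003
finger_force: 0.1
```

Call:
send_rows:
  rows:
    - [0.8,-0.55,-0.6,0,0,0]
    - [0.8,-0.55,0,0,0,0]

```text
time: 5.3
tool_pos: [0.4081, 0.1981, 0.0801]
ee_rot: [2.932, -0.0, 0.995]
wrist_force: [-0.1, 0.1, 0.9]
width: 0.0002
finger_force: 0.6
```

Call:
send_rows:
  rows:
    - [0.8,-0.55,-0.6,0,0,0]
    - [0.8,-0.55,0,0,0,0]

```text
time: 5.47
tool_pos: [0.4096, 0.1973, 0.0799]
ee_rot: [2.933, -0.001, 0.995]
wrist_force: [-2.6, 0.6, 5.2]
width: 0.0004
finger_force: 1.9
```

Call:
send_rows:
  rows:
    - [1.7,-1.1,0.3,0,0,0]
    - [1.7,-1.1,0,0,0,0]
    - [1.7,-1.1,0,0,0,0]

```text
time: 5.72
tool_pos: [0.4151, 0.1936, 0.0799]
ee_rot: [2.932, -0.001, 0.995]
wrist_force: [-2.8, 2.7, 4.5]
width: 0.0004
finger_force: 2.0
```

Call:
send_rows:
  rows:
    - [1.7,-1.1,0,0,0,0]
    - [1.7,-1.1,0,0,0,0]
    - [1.7,-1.1,0,0,0,0]

```text
time: 5.97
tool_pos: [0.4201, 0.1902, 0.0799]
ee_rot: [2.932, -0.0, 0.995]
wrist_force: [-3.5, 1.8, 5.4]
width: 0.0005
finger_force: 2.5
```

Call:
send_rows:
  rows:
    - [1.7,-1.1,0,0,0,0]
    - [1.7,-1.1,0,0,0,0]
    - [1.7,-1.1,0,0,0,0]

```text
time: 6.22
tool_pos: [0.4247, 0.1872, 0.0797]
ee_rot: [2.933, -0.0, 0.995]
wrist_force: [-6.1, 3.9, 7.4]
width: 0.0003
finger_force: 4.2
```

Call:
send_rows:
  rows:
    - [0.8,-0.55,0.5,0,0,0]
    - [0.8,-0.55,0,0,0,0]

```text
time: 6.38
tool_pos: [0.4266, 0.1856, 0.0798]
ee_rot: [2.932, 0.0, 0.995]
wrist_force: [-2.9, 2.6, 3.7]
width: 0.0007
finger_force: 2.2
```

Call:
send_rows:
  rows:
    - [1.3,-0.85,0,0,0,0]
    - [1.3,-0.85,0,0,0,0]

```text
time: 6.55
tool_pos: [0.4294, 0.1839, 0.0801]
ee_rot: [2.931, 0.0, 0.995]
wrist_force: [-1.2, 1.1, 2.0]
width: 0.0002
finger_force: 1.2
```

Call:
send_rows:
  rows:
    - [1.7,-1.1,0,0,0,0]
    - [1.7,-1.1,0,0,0,0]
    - [1.7,-1.1,0,0,0,0]

```text
time: 6.8
tool_pos: [0.4346, 0.1805, 0.08]
ee_rot: [2.931, 0.0, 0.995]
wrist_force: [-1.9, 1.8, 2.7]
width: 0.0002
finger_force: 1.5
```

Call:
send_rows:
  rows:
    - [1.7,-1.1,0,0,0,0]
    - [1.7,-1.1,0,0,0,0]
    - [1.7,-1.1,0,0,0,0]

```text
time: 7.05
tool_pos: [0.4396, 0.1772, 0.08]
ee_rot: [2.932, 0.0, 0.995]
wrist_force: [-1.5, 0.5, 2.0]
width: 0.0003
finger_force: 1.4
```

Call:
send_rows:
  rows:
    - [1.7,-1.1,0,0,0,0]
    - [1.7,-1.1,0,0,0,0]
    - [1.7,-1.1,0,0,0,0]

```text
time: 7.3
tool_pos: [0.4447, 0.174, 0.08]
ee_rot: [2.932, 0.0, 0.995]
wrist_force: [-1.9, 1.2, 2.5]
width: 0.0005
finger_force: 1.3
```

Call:
send_rows:
  rows:
    - [1.7,-1.1,0,0,0,0]
    - [1.7,-1.1,0,0,0,0]
    - [1.7,-1.1,0,0,0,0]

```text
time: 7.55
tool_pos: [0.4498, 0.1707, 0.08]
ee_rot: [2.932, 0.0, 0.995]
wrist_force: [-1.5, 2.0, 2.3]
width: 0.0006
finger_force: 1.2
```

```bash
python3 - <<'E'
from bench import optics
import cv2,numpy as np
a=optics.snapshot('side')[140:220,220:320];b=optics.snapshot('top')[155:255,210:310]
f=lambda i:cv2.resize(i,(400,400*i.shape[0]//i.shape[1]),interpolation=cv2.INTER_CUBIC)
a=f(a);b=f(b);o=np.zeros((400,800,3),np.uint8);o[:a.shape[0],:400]=a;o[:b.shape[0],400:]=b
cv2.imwrite("pics/mid.png",o[:,:,::-1])
E
```

```text
(no output)
```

View pics/mid.png

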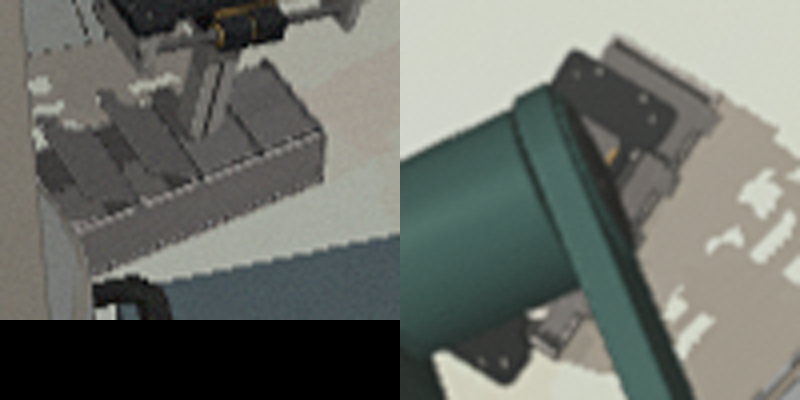

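Lid 1 is flat at left crop (290,100), lid 2 is folding under the fingers, and the caddy's +y/-x corner hasn't moved. I'll continue the stroke.

Call:
send_rows:
  rows:
    - [1.7,-1.1,0,0,0,0]
    - [1.7,-1.1,0,0,0,0]
    - [1.7,-1.1,0,0,0,0]
    - [1.7,-1.1,0,0,0,0]
    - [1.7,-1.1,0,0,0,0]

```text
time: 8.07
tool_pos: [0.4583, 0.1652, 0.0801]
ee_rot: [2.932, 0.0, 0.995]
wrist_force: [-0.9, 0.7, 2.4]
width: 0.0004
finger_force: 0.9
```

Call:
send_rows:
  rows:
    - [1.7,-1.1,0,0,0,0]
    - [1.7,-1.1,0,0,0,0]
    - [1.7,-1.1,0,0,0,0]
    - [1.7,-1.1,0,0,0,0]
    - [1.7,-1.1,0,0,0,0]

```text
time: 8.48
tool_pos: [0.4665, 0.16, 0.0801]
ee_rot: [2.932, 0.0, 0.995]
wrist_force: [-3.2, 2.7, 3.3]
width: 0.0002
finger_force: 2.1
```

Call:
send_rows:
  rows:
    - [1.7,-1.1,0,0,0,0]
    - [1.7,-1.1,0,0,0,0]
    - [1.7,-1.1,0,0,0,0]
    - [1.7,-1.1,0,0,0,0]
    - [1.7,-1.1,0,0,0,0]

```text
time: 8.9
tool_pos: [0.4754, 0.1542, 0.0801]
ee_rot: [2.931, 0.0, 0.995]
wrist_force: [-1.7, 1.3, 1.6]
width: 0.0004
finger_force: 0.8
```

Call:
send_rows:
  rows:
    - [1.7,-1.1,0,0,0,0]
    - [1.7,-1.1,0,0,0,0]
    - [1.7,-1.1,0,0,0,0]
    - [1.7,-1.1,0,0,0,0]
    - [1.7,-1.1,0,0,0,0]

```text
time: 9.32
tool_pos: [0.4838, 0.1487, 0.0801]
ee_rot: [2.932, 0.0, 0.995]
wrist_force: [-1.0, 0.1, 1.8]
width: 0.0006
finger_force: 0.8
```

Call:
send_rows:
  rows:
    - [1.7,-1.1,-0.1,0,0,0]
    - [1.7,-1.1,0,0,0,0]
    - [1.7,-1.1,0,0,0,0]
    - [1.7,-1.1,0,0,0,0]
    - [1.7,-1.1,0,0,0,0]

```text
time: 9.73
tool_pos: [0.4923, 0.1433, 0.08]
ee_rot: [2.932, 0.0, 0.995]
wrist_force: [-0.8, 0.7, 2.4]
width: 0.0003
finger_force: 1.1
```

Call:
send_rows:
  rows:
    - [1.7,-1.1,0,0,0,0]
    - [1.7,-1.1,0,0,0,0]
    - [1.7,-1.1,0,0,0,0]
    - [1.7,-1.1,0,0,0,0]

```text
time: 10.07
tool_pos: [0.4991, 0.1388, 0.08]
ee_rot: [2.932, 0.0, 0.995]
wrist_force: [-1.6, 0.1, 2.3]
width: 0.0009
finger_force: 1.1
```

Call:
send_rows:
  rows:
    - [1.7,-1.1,0,0,0,0]
    - [1.7,-1.1,0,0,0,0]
    - [1.7,-1.1,0,0,0,0]
    - [1.7,-1.1,0,0,0,0]
    - [1.7,-1.1,0,0,0,0]

```text
time: 10.48
tool_pos: [0.5079, 0.1332, 0.0801]
ee_rot: [2.931, 0.0, 0.995]
wrist_force: [-0.6, 0.9, 1.7]
width: 0.0005
finger_force: 1.0
```

Call:
send_rows:
  rows:
    - [1.7,-1.1,0,0,0,0]
    - [1.7,-1.1,0,0,0,0]
    - [1.7,-1.1,0,0,0,0]
    - [1.7,-1.1,0,0,0,0]
    - [1.7,-1.1,0,0,0,0]

```text
time: 10.9
tool_pos: [0.5162, 0.1278, 0.0801]
ee_rot: [2.931, 0.0, 0.995]
wrist_force: [-1.8, 0.8, 2.7]
width: 0.0005
finger_force: 1.4
```

Call:
send_rows:
  rows:
    - [1.7,-1.1,0,0,0,0]
    - [1.7,-1.1,0,0,0,0]
    - [1.7,-1.1,0,0,0,0]
    - [1.7,-1.1,0,0,0,0]
    - [1.7,-1.1,0,0,0,0]

```text
time: 11.32
tool_pos: [0.5246, 0.1224, 0.08]
ee_rot: [2.932, 0.0, 0.995]
wrist_force: [-1.3, 1.2, 2.8]
width: 0.0001
finger_force: 1.5
```

Call:
send_rows:
  rows:
    - [1.7,-1.1,0,0,0,0]
    - [1.7,-1.1,0,0,0,0]
    - [1.7,-1.1,0,0,0,0]
    - [1.7,-1.1,0,0,0,0]
    - [1.7,-1.1,0,0,0,0]

```text
time: 11.73
tool_pos: [0.5331, 0.1168, 0.08]
ee_rot: [2.932, 0.0, 0.995]
wrist_force: [-1.5, 0.5, 2.5]
width: 0.0003
finger_force: 1.5
```

Call:
send_rows:
  rows:
    - [1.7,-1.1,0,0,0,0]
    - [1.7,-1.1,0,0,0,0]
    - [1.7,-1.1,0,0,0,0]
    - [1.7,-1.1,0,0,0,0]
    - [1.7,-1.1,0,0,0,0]

```text
time: 12.15
tool_pos: [0.5417, 0.1112, 0.0799]
ee_rot: [2.931, 0.0, 0.995]
wrist_force: [1.0, 0.1, 0.6]
width: 0.0007
finger_force: 0.0
```

Call:
send_rows:
  rows:
    - [1.7,-1.1,0,0,0,0]
    - [1.7,-1.1,0,0,0,0]
    - [1.7,-1.1,0,0,0,0]
    - [0,0,0,0,0,0]

```text
time: 12.48
tool_pos: [0.5468, 0.1077, 0.0797]
ee_rot: [2.932, 0.0, 0.994]
wrist_force: [-0.4, 0.7, 0.8]
width: 0.0006
finger_force: 0.0
```

```bash
python3 - <<'E'
from bench import optics
import cv2,numpy as np
f=lambda i:cv2.resize(i,(400,400*i.shape[0]//i.shape[1]),interpolation=cv2.INTER_CUBIC)
a=f(optics.snapshot('side')[130:220,210:310]);b=f(optics.snapshot('top')[100:250,200:350]);o=np.zeros((400,800,3),np.uint8);o[:a.shape[0],:400]=a;o[:b.shape[0],400:]=b
cv2.imwrite("pics/late.png",o[:,:,::-1])
E
```

```text
(no output)
```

View pics/late.png

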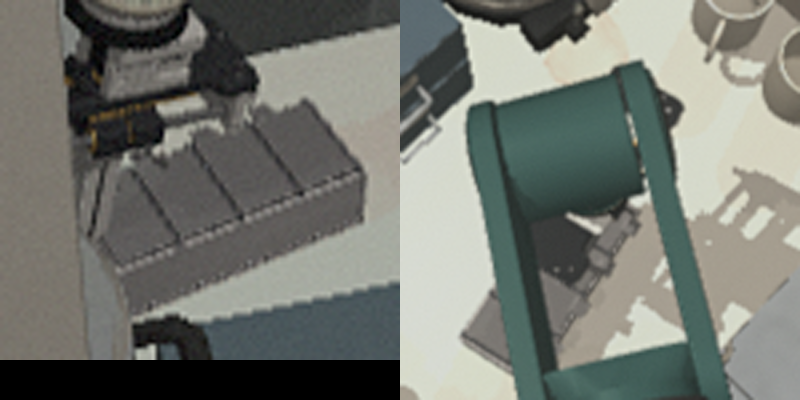

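Lids 1–3 look flat, and the caddy corner is still at about (301,173). The finger force dropped to zero as the tip passed lid 4's free edge. I'll lift straight up, then back away.

Call:
send_rows:
  rows:
    - [0,0,3,0,0,0]
    - [0,0,6,0,0,0]
    - [0,0,12,0,0,0]
    - [0,0,12,0,0,0]
    - [0,0,12,0,0,0]
    - [-8,5,15,0,0,0]
    - [-15,-8,20,0,0,0]
    - [-15,-15,20,0,0,0]

```text
time: 13.25
tool_pos: [0.5083, 0.0911, 0.182]
ee_rot: [2.931, -0.001, 0.997]
wrist_force: [0.5, 0.1, 0.5]
width: 0.0006
finger_force: 0.0
```

Call:
send_rows:
  rows:
    - [-20,-25,15,0,0,0]
    - [-20,-30,10,0,0,0]
    - [-20,-30,5,0,0,0]
    - [-20,-30,0,0,0,0]
    - [-20,-30,0,0,0,0]
    - [-20,-30,0,0,0,0]
    - [-10,-20,0,0,0,0]
    - [0,0,0,0,0,0]

```text
time: 13.92
tool_pos: [0.3771, -0.1079, 0.2122]
ee_rot: [2.927, 0.001, 0.989]
wrist_force: [-0.1, 0.3, 0.1]
width: 0.0002
finger_force: 0.0
```

```bash
python3 - <<'E'
from bench import optics,sensors
import cv2,numpy as np
o=sensors.get_obs();print(o['time'],o['tool_pos'],o['wrist_force'])
f=lambda i:cv2.resize(i,(400,400*i.shape[0]//i.shape[1]),interpolation=cv2.INTER_CUBIC)
a=f(optics.snapshot('side')[140:220,220:320]);b=f(optics.snapshot('top')[155:285,160:290]);o=np.zeros((400,800,3),np.uint8);o[:a.shape[0],:400]=a;o[:b.shape[0],400:]=b
cv2.imwrite("pics/end.png",o[:,:,::-1])
E
```

```text
13.9167 [ 0.37706279 -0.10794836  0.2121602 ] [-0.05615023  0.3020835   0.07172047]
```

View pics/end.png

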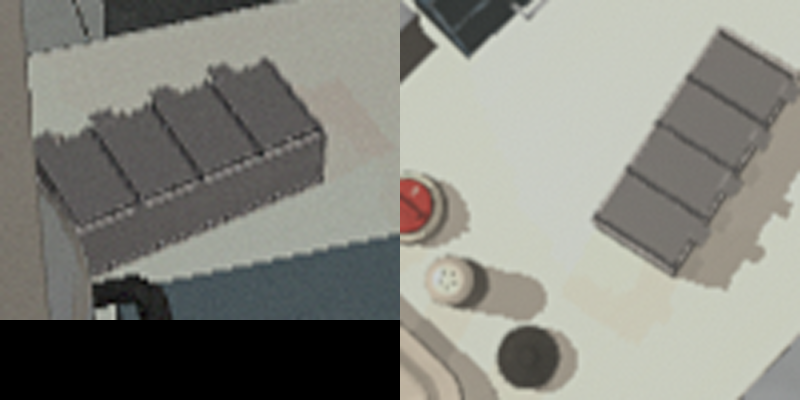

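All four lids lie flat. The caddy corner is still at left crop (325,133), the same as before, and the shaker and timer are untouched. Handing in.

```bash
python3 -c "
from bench import ticket
print(ticket.close_job())"
```

```text
the job is handed in; nothing more can be done
None
```

All four lids were folded shut in order by one light stroke (peak reading about 10 N); the caddy did not visibly move, the arm finished clear, and the job was handed in at about 14 s (no verdict was returned).

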